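# Turn the prop turntable so the mug faces the stills camera

## Task

For the next food shot, gently push the turntable round (its rim has pegs to push on) until the mug with the handle stands straight in front of the stills camera, in the middle of its view and on the side of the turntable nearest the lens, and leave it at rest there. Do not touch or lift the crockery riding on the turntable, which must stay standing in place, and leave the camera and the other things on the table alone.

Things in the scene. Friction and masses are not known exactly. Their poses are not given: they have to be found in the camera images.
- platter: Round pale wooden turntable top, 300 mm diameter, 12 mm thick, upper face 32 mm above the table, on a smaller fixed black base. Origin on its vertical turning axis, at its underside; z up; x, turning with it, points to the first of six rim pegs. Turns either way, no stops or detents; friction 0.15 N m (about 1 N at a peg) stops it almost at once when not pushed. What stands on it rides along.
- peg (a point): Top centre of the first of six equal upright aluminium pegs on the turntable's rim, 14 mm diameter, standing 30 mm above its upper face (tops 62 mm above the table), on a circle of radius 138 mm about the axis, one every 60 degrees. Any of them may be pushed, sideways round the circle.
- camera: Black stills camera on a low tripod, fixed to the table beyond the turntable. Origin on the table exactly under the turntable's axis; x points level from that axis to the lens (the camera looks along -x); z up. Lens front 287 mm from the axis, lens centre 112 mm above the table; camera 125 mm wide, 171 mm high; tripod feet 290 to 380 mm from the axis.
- mug: White ceramic mug, 56 mm diameter, 65 mm high, one handle on its side (its +y) reaching about 55 mm from its centre, pointing any way. Loose on the turntable, about 55 mm from the axis. Origin: centre of its underside; z up. It faces the camera when it stands on the line from the turntable's axis to the lens (+x of camera), whichever way its handle points.
- jar: White ceramic lidded jar, 52 mm diameter, 60 mm high, loose, on the turntable about 55 mm from the axis. Origin: centre of its underside, z up.
- bowl: White ceramic bowl, 68 mm rim diameter, 35 mm high, loose, on the turntable about 55 mm from the axis. Origin: centre of its underside, z up.
- trays: Stack of white food trays, 110 x 160 mm, 50 mm high, loose on the table to the left of the turntable. Origin: centre of its underside. Bystander.
- drink: Green drinks bottle, 60 mm diameter, 170 mm high, loose on the table to the right. Origin: centre of its underside. Bystander.
- roll: White paper-towel roll standing upright, 110 mm diameter, 220 mm high, loose on the table to the right, beyond the bottle. Origin: centre of its underside. Bystander.
There are look-alikes about, which are no part of the job. What is shaped like the mug but purple or red is not meant.

How it is judged:
By the outcome, as a careful person would: the job done as asked, in the order asked, and still so for the second after the job is handed in, with the robot touching nothing.
It also fails if it takes over 58 s, if anything falls off the work surface, if the arm or the gripper's body presses on something with over 40 N, if the wrist force passes 120 N, or if a joint passes its speed limit or range.

## Robot

A 7-joint arm with a two-finger parallel gripper is mounted at the origin on the work surface. World frame = base frame: x ahead of the robot, y to its left, z up, the work surface at z = 0. Lengths are in m, angles in rad, forces in N, time in s.
With the tool pointing down it reaches from about 0.425 to 0.825 m from the base axis. Payload 3.6 kg.
Tool frame: the origin (TCP) lies where the fingers leave the gripper's body, on its centre line; the fingertips stand 84 mm ahead of it and the grasp point (between the pads) lies 65 mm ahead of it; z points along the fingers, y is the direction in which the jaws open and shut (so a half turn about z gives the same grasp; the last joint's range is limited). The gripper opens to 93 mm and grips with 3 to 60 N. Pads are 15 mm wide; open, the fingers measure 128 mm over their backs; the gripper's body (75 mm by 188 mm) begins 65 mm behind the grasp point.
Start: joints at [-1.214, 0.615, -0.013, 1.423, 0.008, 1.103, -0.04], TCP at [0.243, 0.603, 0.303] pointing down, gripper open.
Joint ranges: [-3.12, 3.12], [-0.3, 2.06], [-1.34, 1.32], [0.26, 2.42], [-1.36, 4.5], [0.01, 1.98], [-2.84, 2.84]. Speed limits (rad/s): [2.79, 2.79, 3.14, 3.14, 3.14, 3.14, 3.14].

## Interface

Orientations are given as a rotation vector (axis times angle).
In Python, from workcell import r, cams, finish_job gives the robot as it stands. The module is installed in compiled form; this text tells all that it offers.
- The arm moves only by the shell command python3 -m handwheel 'ROWS' [OPENING]. ROWS is text: rows parted by semicolons, each of 4 numbers parted by spaces: the shift along the tool's x, y, z in m, then the turn about the tool's z in rad. In form: tx ty tz twist; .... A call has 1 to 8 rows; each row shifts and turns the commanded pose from where the row before left it, along the tool's axes as they then stand; what a row does not reach is not made up. A row lasts 1/12 s, in which the tool goes at most 41.7 mm and 7.16 degrees, less where a joint would pass 70% of its speed; a pose out of reach is approached as far as the arm can. A call is refused whole if a number of a shift passes 0.0417 or a number of a turn 0.125, either way. A call with a gripper value outside its range is refused whole. OPENING is the finger opening in m, from 0 to 0.093, set as the call begins (- or left out, the last holds). The fingers move at their own pace and stop on an object; the grip force is fixed at half the most. Time passes only in rows, so rows that do not move let the fingers close. It gives the time, the measured TCP pose, the force and the opening at its end, in the units of the state.
- r.observe(): the state, without advancing time (a new reading comes with each control period).
- cams.camera(name): name is "scene" or "top"; returns a dict with "frame" (400x640x3 uint8, red, green, blue), "fx", "fy", "cx", "cy" (pixels), "rvec" (rotation vector, rad) and "tvec" (3), from world to camera coordinates, as OpenCV has them. Camera axes: x right, y down, z forward; pixel columns grow to the right and rows downward; lengths in m; the calibration is good to about 2 mm. A picture is of the moment at which its call begins. There is no depth.
- finish_job(): hands the job in, once; it reports no verdict.
The state is a dict: "time_s": time; "qpos": joint angles; "joint_vel": joint speeds; "effort": joint torques, N m; "tcp_pos": TCP position; "tool_rot": TCP orientation; "wrist_force": force on the tool from outside, world axes, zero at the start; "ft_torque": the same for the moment, N m; "grip_width": finger opening in m.
Only numpy, scipy, OpenCV 4.12 (cv2) and the standard library are available. Lean on these libraries where they do the work, as an engineer would, in place of code of your own. Each camera call takes 0.05 s, during which the arm holds its last target. There are 200 camera calls.

## Working session

There is one attempt and no reset: what is moved stays moved. The work goes in short steps, Python scripts to look and compute and a shell command to move; the robot and the scene stay as the last step left them, time stands still between calls to the robot, and variables do not carry over. Pictures are saved under pics/ and viewed, about 8 in all and at most 12, crops included, and the job is handed in when it is done.

```bash
mkdir -p pics; cat > h.py <<'E'
import numpy as np, cv2
from workcell import r, cams
def cam(n):
    c=cams.camera(n); R=cv2.Rodrigues(np.array(c['rvec'],float))[0]; t=np.array(c['tvec'],float).ravel()
    return c,R,t
def ray(c,R,t,u,v,z):
    d=R.T@np.array([(u-c['cx'])/c['fx'],(v-c['cy'])/c['fy'],1]); o=-R.T@t
    return o+d*(z-o[2])/d[2]
def proj(c,R,t,p):
    q=R@np.asarray(p,float)+t; return c['fx']*q[0]/q[2]+c['cx'],c['fy']*q[1]/q[2]+c['cy']
def save(f,n): cv2.imwrite('pics/'+n,f[...,::-1])
E
python3 - <<'E'
from h import *
ims=[]
for n in('top','scene'):
    c,R,t=cam(n); print(n,-R.T@t,R[2],c['fx']); save(c['frame'],n+'0.png')
s=r.observe(); print(s['tcp_pos'],s['tool_rot'],s['time_s'],s['grip_width'])
E
```

```text
top [ 0.30266988 -0.03519507  1.44714087] [ 0.1497704   0.01679348 -0.98857817] 447.2013674383094
scene [1.1210025  0.42196635 1.06686855] [-0.51286876 -0.35251509 -0.78275075] 442.6255601588389
[0.24317459 0.60223702 0.30169522] [-0.59899455 -3.08350265  0.00361302] 0.1 0.09297984559173512
```

View pics/top0.png

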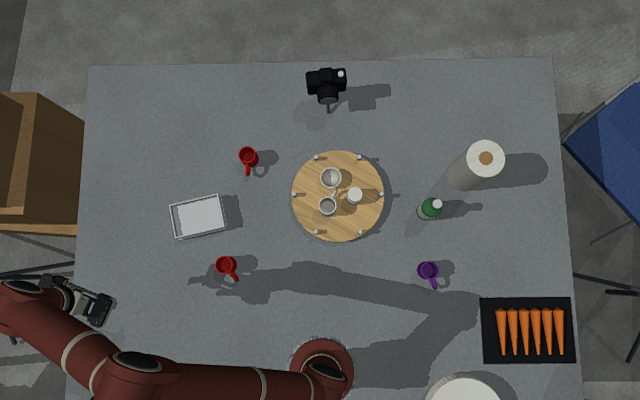

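View pics/scene0.png

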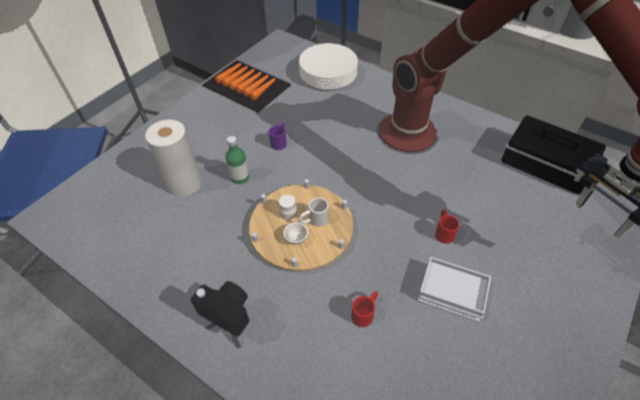

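Two views show the platter at top (338,196). Candidates for the mug: the white one at top (327,206) / scene (318,211), which has a handle; the jar at top (354,195); the bowl at top (331,177). The red mugs at top (248,157) and (227,267) and the purple one at (428,271) are look-alikes. I'll check with a close crop.

```bash
python3 - <<'E'
from h import *
c,R,t=cam('top'); f=c['frame']
hsv=cv2.cvtColor(f,cv2.COLOR_RGB2HSV)
m=((hsv[...,0]>8)&(hsv[...,0]<28)&(hsv[...,1]>60)&(hsv[...,2]>90)).astype(np.uint8)
m[:, :280]=0; m[:,400:]=0; m[:140]=0;m[255:]=0
k=max(cv2.findContours(m,0,cv2.CHAIN_APPROX_NONE)[0],key=cv2.contourArea)
h=cv2.convexHull(k)[:,0]
P=np.array([ray(c,R,t,u,v,.032)[:2] for u,v in h])
A=np.c_[2*P,np.ones(len(P))]; s=np.linalg.lstsq(A,(P**2).sum(1),rcond=None)[0]
print('axis',s[:2],'rad',np.sqrt(s[2]+s[0]**2+s[1]**2))
C=s[:2]
for z,ps in((.062,[(317,157),(359,157),(381,194),(360,232),(316,232),(294,194)]),(.097,[(327,206)]),(.092,[(354,193)]),(.067,[(331,177)]),(.112,[(327,101)])):
  for u,v in ps:
    p=ray(c,R,t,u,v,z)[:2]-C; print(z,(u,v),p+C,np.hypot(*p),np.degrees(np.arctan2(p[1],p[0])))
a=cv2.resize(f[60:250,270:400],None,fx=4,fy=4,interpolation=cv2.INTER_CUBIC)[:600]
c,R,t=cam('scene'); print('proj axis',proj(c,R,t,[*C,.032]))
b=cv2.resize(c['frame'][180:345,180:375],None,fx=4,fy=3.6,interpolation=cv2.INTER_CUBIC)
a=cv2.resize(f[60:210+40,270:400],None,fx=3,fy=3,interpolation=cv2.INTER_CUBIC)
b=cv2.resize(c['frame'][180:370,190:325+20],None,fx=2.6,fy=3*190/190*1,interpolation=cv2.INTER_CUBIC) if 0 else cv2.resize(c['frame'][180:370,190:325],None,fx=3,fy=3,interpolation=cv2.INTER_CUBIC)
save(np.hstack([a,b]),'crop1.png'); print(a.shape,b.shape)
E
```

```text
axis [ 0.54967052 -0.05801198] rad 0.14923322544183298
0.062 (317, 157) [0.66795983 0.00487438] 0.13396662365260312 27.996530563849518
0.062 (359, 157) [ 0.66585718 -0.12873068] 0.13601644859384762 -31.32738985294306
0.062 (381, 194) [ 0.54545715 -0.19490924] 0.13696207850717748 -91.76287048988372
0.062 (360, 232) [ 0.42681743 -0.12633995] 0.14057592848114914 -150.91822795333974
0.062 (316, 232) [0.42852567 0.01011728] 0.13898801731496396 150.64753239644887
0.062 (294, 194) [0.5493186  0.07838846] 0.13640089200125016 90.14782307781037
0.097 (327, 206) [ 0.5044702  -0.02530142] 0.05579470856058587 144.10749067970713
0.092 (354, 193) [ 0.54448821 -0.10874722] 0.0509992255419766 -95.83219638946024
0.067 (331, 177) [ 0.60116089 -0.03881647] 0.05495203952360756 20.445353612777197
0.112 (327, 101) [ 0.83447329 -0.02948655] 0.28622774463726314 5.719588057654479
proj axis (np.float64(300.39408328721197), np.float64(223.7930286770481))
(570, 390, 3) (570, 405, 3)
```

View pics/crop1.png

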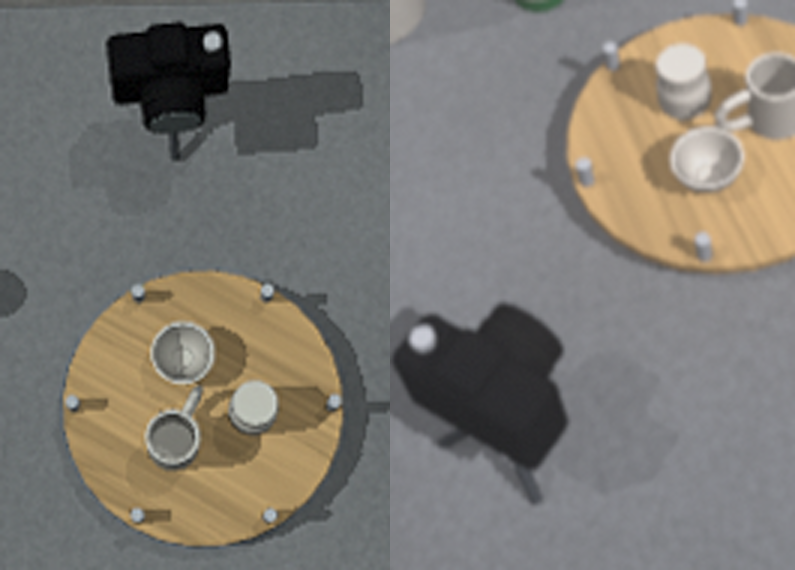

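The crop confirms the plain white mug with a handle as the target: rim in top at (327.7,206.3), azimuth about 144° about the axis. The lens is at top (327.9,100.4), azimuth about 5°. The platter needs about -139° (clockwise). I'll straddle the peg at azimuth 90° with part-open fingers and take it round the far side. First the twist, then the traverse.

```bash
python3 -m handwheel '0 0 0 0.12;0 0 0 0.12;0 0 0 0.12;0 0 0 0.12;0 0 0 0.12;0 0 0 0.12;0 0 0 0.12;0 0 0 0.12' 0.036
python3 -m handwheel '0 0 0 0.115;0 0 0 0.115;-0.035 0.02 0 0;-0.035 0.02 0 0;-0.035 0.02 0 0;-0.035 0.02 0 0;-0.035 0.02 0 0;-0.035 0.02 0 0'
python3 -m handwheel '-0.035 0.02 0 0;-0.035 0.02 0 0;-0.035 0.02 0 0;-0.035 0.02 0 0;-0.035 0.02 0 0;-0.035 0.02 0 0;0 0 0 0;0 0 0 0'
python3 - <<'E'
from h import *
s=r.observe(); M=cv2.Rodrigues(np.array(s['tool_rot']))[0]; p=np.array(s['tcp_pos']); print(p,M.round(3),s['qpos'],s['time_s'])
print('tool shift to peg', M.T@(np.array([.55,.079,.2])-p))
E
```

```text
time_s: 0.87
tcp_pos: [0.2432, 0.6026, 0.3024]
tool_rot: [1.963, 2.453, -0.001]
wrist_force: [-0.5, -0.3, -0.2]
grip_width: 0.0439
time_s: 1.53
tcp_pos: [0.3632, 0.3906, 0.3027]
tool_rot: [-2.224, -2.219, 0.0]
wrist_force: [0.5, 0.3, 0.2]
grip_width: 0.0361
time_s: 2.2
tcp_pos: [0.4833, 0.1788, 0.3029]
tool_rot: [2.232, 2.21, -0.0]
wrist_force: [-0.6, 0.9, -0.1]
grip_width: 0.0362
[0.48328392 0.17884461 0.30288021] [[ 0.01   1.     0.001]
 [ 1.    -0.01  -0.001]
 [-0.001  0.001 -1.   ]] [-0.64916029  0.42296619  0.36310157  1.81719668 -0.18102058  0.93375147
 -0.21720198] 2.2
tool shift to peg [-0.09907744  0.06764894  0.10301263]
```

```bash
python3 -m handwheel '-0.033 0.0225 0 0;-0.033 0.0225 0 0;-0.033 0.0225 0 0;0 0 0.04 0;0 0 0.04 0;0 0 0.04 0;0 0 0 0;0 0 0 0'
python3 - <<'E'
from h import *
for i,n in enumerate(('top','scene')):
    c,R,t=cam(n); p=r.observe()['tcp_pos']
    u,v=map(int,proj(c,R,t,[.55,.079,.062])); print(n,u,v)
    a=cv2.resize(c['frame'][v-45:v+45,u-45:u+45],None,fx=4.3,fy=4.3,interpolation=cv2.INTER_CUBIC)
    L=a if i==0 else np.hstack([L,a])
save(L,'crop2.png')
E
```

```text
time_s: 2.87
tcp_pos: [0.548, 0.0845, 0.1813]
tool_rot: [-2.219, -2.218, 0.006]
wrist_force: [0.5, 0.0, 0.2]
grip_width: 0.036
top 293 193
scene 340 240
```

View pics/crop2.png

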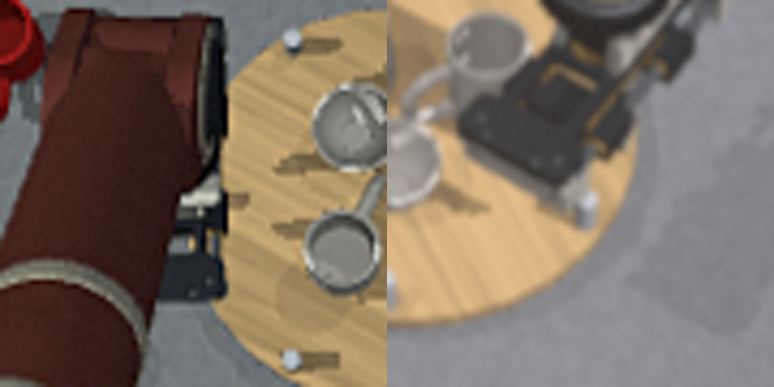

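The scene half shows the peg top at about (341.5,240), within 2 mm of the prediction, with the gripper above it. Lowering to straddle it.

```bash
python3 -m handwheel '-0.005 0.002 0 0;0 0 0.015 0;0 0 0.015 0;0 0 0.012 0;0 0 0.011 0;0 0 0 0;0 0 0 0'
```

```text
time_s: 3.55
tcp_pos: [0.5519, 0.0777, 0.1306]
tool_rot: [2.224, 2.217, 0.002]
wrist_force: [-0.4, 0.3, 0.9]
grip_width: 0.0358
```

```bash
W='python3 -m handwheel'
python3 -m handwheel '0 0.002 0.002 0;-0.0002 0.0068 0.001 0.05;-0.0002 0.0068 0 0.05;-0.0002 0.0068 0 0.05;-0.0002 0.0068 0 0.05;-0.0002 0.0068 0 0.05;-0.0002 0.0068 0 0.05;0 0 0 0'
cat >> h.py <<'E'
AX=np.array([.549,-.0585])
def st():
    s=r.observe(); M=cv2.Rodrigues(np.array(s['tool_rot']))[0]; p=np.array(s['tcp_pos']); d=p[:2]-AX
    a=np.degrees(np.arctan2(d[1],d[0])); print('r',np.hypot(*d).round(4),'az',a.round(2),'xaz-az',(np.degrees(np.arctan2(M[1,0],M[0,0]))-a).round(2),'z',p[2].round(4),'F',np.round(s['wrist_force'],2),'q7',s['qpos'][6],s['time_s'])
E
python3 -c "
from h import *
st()
c,R,t=cam('top');d=c['frame'];c2,R,t=cam('scene')
save(np.hstack([cv2.resize(d[60:260,260:410],None,fx=2.6,fy=2.6),cv2.resize(c2['frame'][150:350,200:350],None,fx=2.6,fy=2.6)]),'crop3.png')"
```

```text
time_s: 4.22
tcp_pos: [0.595, 0.0709, 0.1277]
tool_rot: [2.531, 1.858, 0.003]
wrist_force: [0.5, 0.4, 0.1]
grip_width: 0.0361
r 0.1373 az 70.42 xaz-az 2.15 z 0.1277 F [0.46 0.42 0.06] q7 -0.0997546364186486 4.2167
```

View pics/crop3.png

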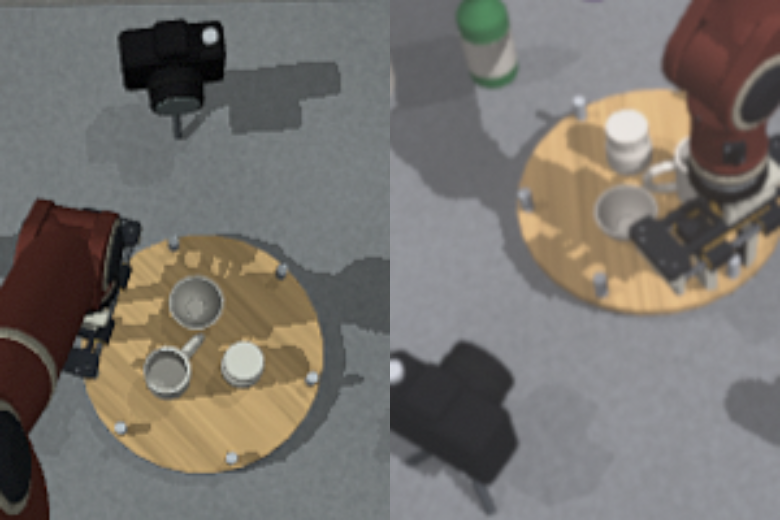

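Straddle works: the platter has turned about 14° with the peg between the fingers (scene half, about (735,262)), and the crockery is riding along upright. Continuing.

```bash
python3 -m handwheel '-0.0002 0.0068 0 0.05;-0.0002 0.0068 0 0.05;-0.0002 0.0068 0 0.05;-0.0002 0.0068 0 0.05;-0.0002 0.0068 0 0.05;-0.0002 0.0068 0 0.05;-0.0002 0.0068 0 0.05;-0.0002 0.0068 0 0.05'|grep force
python3 -c "from h import *;st()"
python3 -m handwheel '-0.0002 0.0068 0 0.05;-0.0002 0.0068 0 0.05;-0.0002 0.0068 0 0.05;-0.0002 0.0068 0 0.05;-0.0002 0.0068 0 0.05;-0.0002 0.0068 0 0.05;-0.0002 0.0068 0 0.05;-0.0002 0.0068 0 0.05'|grep force
python3 -c "from h import *;st()"
```

```text
wrist_force: [-1.7, 0.2, 0.3]
r 0.1383 az 48.91 xaz-az 0.79 z 0.1268 F [-1.67  0.2   0.34] q7 -0.3837980957592497 4.9833
wrist_force: [-0.9, 1.4, 0.2]
r 0.1388 az 26.51 xaz-az 0.27 z 0.1267 F [-0.86  1.43  0.17] q7 -0.664767283165743 5.65
```

```bash
python3 -m handwheel '-0.0003 0.0068 0 0.05;-0.0003 0.0068 0 0.05;-0.0003 0.0068 0 0.05;-0.0003 0.0068 0 0.05;-0.0003 0.0068 0 0.05;-0.0003 0.0068 0 0.05;-0.0003 0.0068 0 0.05;-0.0003 0.0068 0 0.05'|grep force
python3 -c "from h import *;st()"
python3 -m handwheel '-0.0003 0.0068 0 0.05;-0.0003 0.0068 0 0.05;-0.0003 0.0068 0 0.05;-0.0003 0.0068 0 0.05;-0.0003 0.0068 0 0.05;-0.0003 0.0068 0 0.05;-0.0003 0.0068 0 0.05;-0.0003 0.0068 0 0.05'|grep force
python3 - <<'E'
from h import *
st()
c,R,t=cam('top');d=c['frame'];c2,R,t=cam('scene')
save(np.hstack([cv2.resize(d[60:260,260:410],None,fx=2.6,fy=2.6),cv2.resize(c2['frame'][150:350,200:350],None,fx=2.6,fy=2.6)]),'crop4.png')
E
```

```text
wrist_force: [-0.0, 2.1, -1.0]
r 0.1384 az 4.17 xaz-az -0.29 z 0.1267 F [-0.03  2.13 -0.99] q7 -0.9368922864446573 6.3167
wrist_force: [1.1, 1.4, -1.1]
r 0.1378 az -18.35 xaz-az -0.68 z 0.1268 F [ 1.14  1.39 -1.08] q7 -1.196001067375914 6.9833
```

View pics/crop4.png

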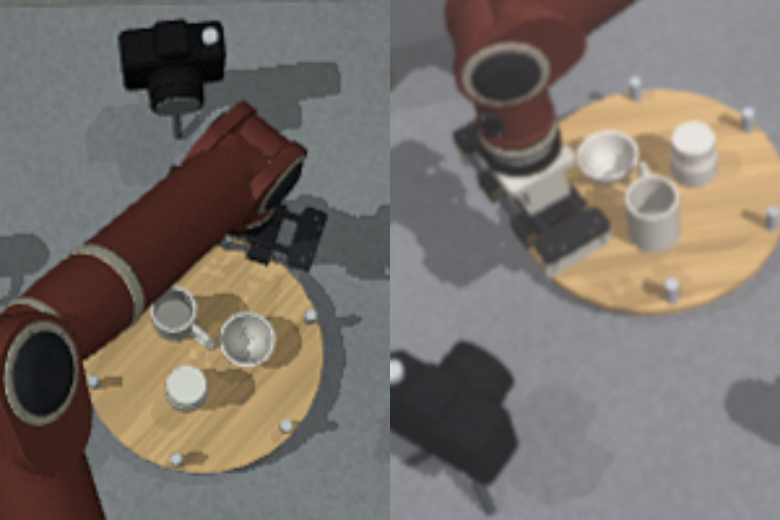

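The mug is now at top crop (174,312), about 40° from the axis, still standing. About 35° remains, so I'll do about 29° and then measure precisely.

```bash
python3 -m handwheel '-0.0002 0.0068 0 0.05;-0.0002 0.0068 0 0.05;-0.0002 0.0068 0 0.05;-0.0002 0.0068 0 0.05;-0.0002 0.0068 0 0.05;-0.0002 0.0068 0 0.05;-0.0002 0.0068 0 0.05;-0.0002 0.0068 0 0.05'|grep force
python3 -m handwheel '-0.0002 0.0068 0 0.05;-0.0002 0.0068 0 0.05;0 0 0 0;0 0 0 0'|grep force
python3 - <<'E'
from h import *
st()
c,R,t=cam('top');d=c['frame'];c2,R2,t2=cam('scene')
for az in(2,5,8):
    for z,rr in ((.112,.287),):
        a=np.radians(az); p=[AX[0]+rr*np.cos(a),AX[1]+rr*np.sin(a),z]; print(az,proj(c,R,t,p),proj(c2,R2,t2,p))
save(np.hstack([cv2.resize(d[65:205,285:370],None,fx=4.2,fy=4.2,interpolation=2),cv2.resize(c2['frame'][205:345,185:285+0],None,fx=4.2,fy=4.2,interpolation=2)]),'crop5.png')
E
```

```text
wrist_force: [2.1, 0.9, -1.5]
wrist_force: [-0.1, 0.3, -0.2]
r 0.1369 az -47.33 xaz-az -0.22 z 0.1269 F [-0.13  0.34 -0.18] q7 -1.497705104874701 8.0833
2 (np.float64(333.06465371416425), np.float64(100.48231486550868)) (np.float64(230.96837679440785), np.float64(286.28717657141095))
5 (np.float64(328.2761808583704), np.float64(100.8453150398026)) (np.float64(235.94338382718445), np.float64(289.21167107586814))
8 (np.float64(323.51316944985854), np.float64(101.44670634768845)) (np.float64(241.16142909928513), np.float64(291.9004834318022))
```

View pics/crop5.png

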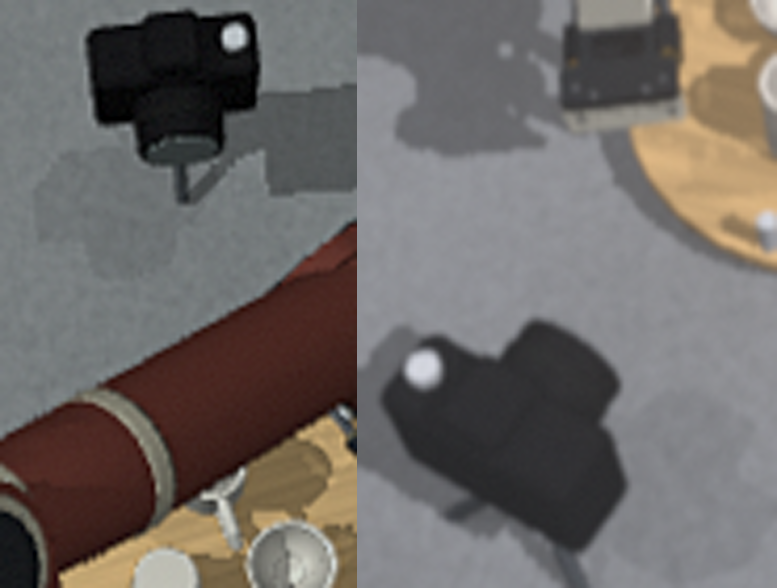

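The arm hides the mug in the top view. The lens front is at top (327.7,100.5) and scene (238,288.3), so camera azimuth is about 5.5 to 6°. I'll measure the mug in the scene view.

```bash
python3 - <<'E'
from h import *
c,R,t=cam('scene')
for az in(5.7,10,14):
    a=np.radians(az); x,y=AX[0]+.055*np.cos(a),AX[1]+.055*np.sin(a); print(az,proj(c,R,t,[x,y,.097]),proj(c,R,t,[x,y,.032]))
print('axis',proj(c,R,t,[*AX,.032]))
save(cv2.resize(c['frame'][180:280,230:360],None,fx=6,fy=6,interpolation=2),'crop6.png')
E
```

```text
5.7 (np.float64(288.8583908716714), np.float64(224.01561843637148)) (np.float64(290.3621757836125), np.float64(237.52046700418913))
10 (np.float64(290.19430501933056), np.float64(224.57484203089186)) (np.float64(291.64474297084814), np.float64(238.06930543280612))
14 (np.float64(291.48684418840617), np.float64(225.01934353069203)) (np.float64(292.8853471837063), np.float64(238.50552391391267))
axis (np.float64(300.3963244463925), np.float64(223.55852325704592))
```

View pics/crop6.png

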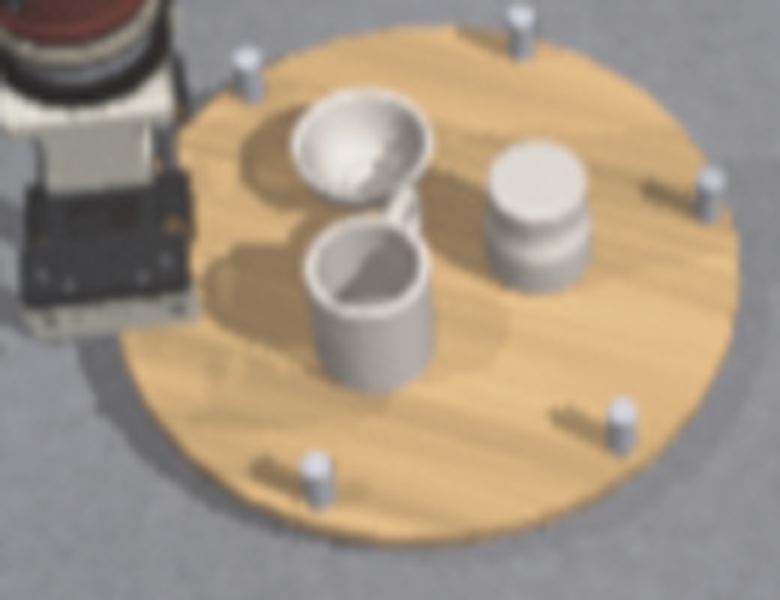

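The mug rim is at scene (291.2,224.5), azimuth about 12.5 to 13°, agreeing with the peg count. I'll push another 6.5° or so, then lift, back away and measure.

```bash
python3 -m handwheel '-0.0001 0.0052 0 0.038;-0.0001 0.0052 0 0.038;-0.0001 0.0052 0 0.037;0 0 0 0;0 0 0 0;0 -0.006 0 0;0 0 0 0;0 0 0 0'|grep force
python3 -c "from h import *;st()"
python3 -m handwheel '0 0 -0.025 0;0 0 -0.04 0;0 0 -0.04 0;0 0 -0.04 0;0 0 -0.04 0;0 0 0 0;0 0 0 0'
python3 -m handwheel '0.01 0.04 0 0;0.01 0.04 0 0;0.01 0.04 0 0;0.01 0.04 0 0;0.01 0.04 0 0;0.01 0.04 0 0;0 0 0 0;0 0 0 0'
python3 - <<'E'
from h import *
st()
c,R,t=cam('top');d=c['frame'];c2,R,t=cam('scene')
save(np.hstack([cv2.resize(d[70:250,280:400],None,fx=3.3,fy=3.3,interpolation=2),cv2.resize(c2['frame'][170:350,230:350],None,fx=3.3,fy=3.3,interpolation=2)]),'crop7.png')
E
```

```text
wrist_force: [-0.1, -0.5, 0.8]
r 0.1371 az -51.05 xaz-az -3.01 z 0.1266 F [-0.07 -0.49  0.84] q7 -1.577294542857434 8.9
time_s: 9.48
tcp_pos: [0.6351, -0.1668, 0.315]
tool_rot: [-2.797, 1.43, -0.009]
wrist_force: [-0.0, 1.3, -0.3]
grip_width: 0.0359
time_s: 10.15
tcp_pos: [0.4724, -0.3569, 0.3109]
tool_rot: [2.792, -1.44, -0.003]
wrist_force: [0.1, 0.1, 0.1]
grip_width: 0.0361
r 0.3081 az -104.4 xaz-az 49.84 z 0.3109 F [0.14 0.1  0.06] q7 -1.3171837340656647 10.15
```

View pics/crop7.png

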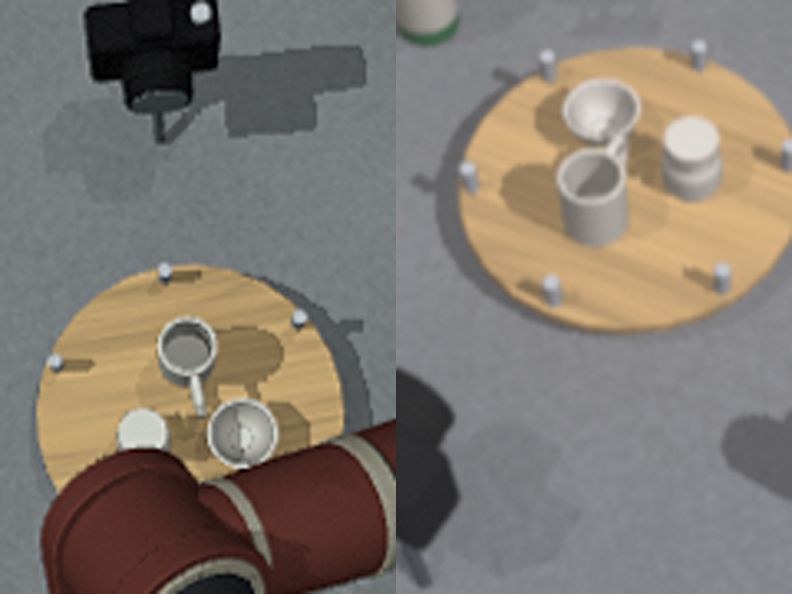

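```bash
python3 - <<'E'
from h import *
T=cam('top'); S=cam('scene')
A=lambda x,y:((x+.5)/3.3-.5+280,(y+.5)/3.3-.5+70)
B=lambda x,y:((x-396+.5)/3.3-.5+230,(y+.5)/3.3-.5+170)
def circ(P):
    P=np.array(P); s=np.linalg.lstsq(np.c_[2*P,np.ones(len(P))],(P**2).sum(1),rcond=None)[0]; return s[:2],np.sqrt(s[2]+s[:2]@s[:2])
# platter edge circle at z=.032, per view, current frames
ax={}
for n,(c,R,t),box in(('top',T,(140,205,280,400)),('scene',S,(175,280,240,362))):
    f=c['frame'];h=cv2.cvtColor(f,cv2.COLOR_RGB2HSV)
    m=((h[...,0]>8)&(h[...,0]<28)&(h[...,1]>60)&(h[...,2]>90)).astype(np.uint8); k=np.zeros_like(m);k[box[0]:box[1],box[2]:box[3]]=1;m*=k
    q=cv2.convexHull(max(cv2.findContours(m,0,cv2.CHAIN_APPROX_NONE)[0],key=cv2.contourArea))[:,0]
    P=[ray(c,R,t,u,v,.032)[:2] for u,v in q if v<box[1]-3 and u<box[3]-3]
    ax[n]=circ(P); print(n,'edge axis',ax[n])
pt=[ray(*T,*A(*p),.062)[:2] for p in[(165,269),(300,316),(55,360)]]
ps=[ray(*S,*B(*p),.062)[:2] for p in[(547,55),(699,45),(468,169),(551,283),(722,268),(788,147)]]
print('scene peg circle',circ(ps)); print('top3 pegs',np.round(pt,4)); print(np.round(ps,4))
mt=ray(*T,*A(187.5,347),.097)[:2]; ms=ray(*S,*B(592,176),.097)[:2]
lt=ray(*T,327.7,100.5,.112)[:2]; ls=ray(*S,238.1,288.3,.112)[:2]
print('mug',mt,ms,'lens',lt,ls)
cs=circ(ps)[0]
for nm,m,l,axes in(('top',mt,lt,[ax['top'][0],[.5497,-.058],AX]),('scene',ms,ls,[ax['scene'][0],cs,AX])):
  for a in axes:
    f=lambda p:np.degrees(np.arctan2(*(p-np.array(a))[::-1])).round(2); print(nm,np.round(a,4),'mug',f(m),'cam',f(l))
E
```

```text
top edge axis (array([ 0.55097693, -0.05759044]), np.float64(0.14809114747178354))
scene edge axis (array([ 0.54978656, -0.05666386]), np.float64(0.1505398975883173))
scene peg circle (array([ 0.54746669, -0.05877177]), np.float64(0.13793613975680027))
top3 pegs [[ 0.6865 -0.0357]
 [ 0.6379 -0.1647]
 [ 0.5982  0.071 ]]
[[ 0.4978 -0.1874]
 [ 0.4102 -0.0809]
 [ 0.6358 -0.1633]
 [ 0.6846 -0.0348]
 [ 0.5953  0.0704]
 [ 0.4621  0.0484]]
mug [ 0.60133946 -0.05569491] [ 0.60072503 -0.05470055] lens [ 0.8360739  -0.03169749] [ 0.83018554 -0.03085272]
top [ 0.551  -0.0576] mug 2.16 cam 5.19
top [ 0.5497 -0.058 ] mug 2.56 cam 5.25
top [ 0.549  -0.0585] mug 3.07 cam 5.33
scene [ 0.5498 -0.0567] mug 2.21 cam 5.26
scene [ 0.5475 -0.0588] mug 4.37 cam 5.64
scene [ 0.549  -0.0585] mug 4.2 cam 5.62
```

Both views agree. The mug stands on the near side at azimuth about 3° (estimates 2.2 to 4.4°) and the lens is at about 5.4°, so it's roughly 2.3° (2 mm) past. I'll go back over the same peg and ease it back about 2.2° with the fingers narrowed around it.

```bash
python3 -m handwheel '-0.01 -0.04 0 0;-0.01 -0.04 0 0;-0.01 -0.04 0 0;-0.01 -0.04 0 0;-0.01 -0.04 0 0;-0.01 -0.04 0 0;0 0 0 0;0 0 0 0'
python3 -c "
from h import *
st();s=r.observe();M=cv2.Rodrigues(np.array(s['tool_rot']))[0];a=np.radians(-51.05)
print(M.T@(np.array([AX[0]+.1375*np.cos(a),AX[1]+.1375*np.sin(a),.127])-s['tcp_pos']))"
```

```text
time_s: 11.02
tcp_pos: [0.6375, -0.1598, 0.3098]
tool_rot: [-2.805, 1.414, 0.004]
wrist_force: [-0.8, -0.9, 0.5]
grip_width: 0.0361
r 0.1345 az -48.88 xaz-az -4.63 z 0.3098 F [-0.76 -0.86  0.47] q7 -1.723619329815621 11.0167
[0.00370687 0.00485232 0.18276166]
```

```bash
python3 -m handwheel '0 0 0.04 0;0 0 0.04 0;0 0 0.03 0;0 0 0 0;0 0 0 0;0 0 0 0'
python3 -c "
from h import *
st();s=r.observe();M=cv2.Rodrigues(np.array(s['tool_rot']))[0];a=np.radians(-51.05)
print(M.T@(np.array([AX[0]+.1375*np.cos(a),AX[1]+.1375*np.sin(a),.127])-s['tcp_pos']))"
```

```text
time_s: 11.52
tcp_pos: [0.6352, -0.167, 0.204]
tool_rot: [2.796, -1.43, 0.005]
wrist_force: [-0.0, -0.1, 0.1]
grip_width: 0.0361
r 0.1386 az -51.54 xaz-az -2.64 z 0.204 F [-0.   -0.1   0.11] q7 -1.6381784957514123 11.5167
[-0.00140564 -0.00107366  0.07696485]
```

```bash
python3 -m handwheel '-0.001 -0.001 0.03 -0.045;0 0 0.02 0;0 0 0.015 0;0 0 0.011 0;0 0 0 0;0 0 0 0;0 0 0 0'
python3 -c "from h import *;st()"
python3 -m handwheel '0 0 0 0;0 0 0 0;0 0 0 0;0 0 0 0;0 0 0 0;0 0 0 0' 0.018
python3 -c "from h import *;st()"
python3 -m handwheel '0 -0.0022 0 -0.016;0 -0.0022 0 -0.016;0 -0.0022 0 -0.016;-0.0003 -0.0022 0 -0.016;0 0 0 0;0 0 0 0;0 0 0 0'
python3 -c "from h import *;st()"
```

```text
time_s: 12.1
tcp_pos: [0.6356, -0.1652, 0.1274]
tool_rot: [2.828, -1.367, 0.005]
wrist_force: [0.4, -0.1, 0.5]
grip_width: 0.0357
r 0.1374 az -50.92 xaz-az -0.66 z 0.1274 F [ 0.41 -0.1   0.49] q7 -1.5401602694721555 12.1
time_s: 12.6
tcp_pos: [0.6349, -0.1643, 0.1258]
tool_rot: [2.829, -1.367, 0.0]
wrist_force: [-0.4, -0.4, -0.6]
grip_width: 0.0179
r 0.1363 az -50.93 xaz-az -0.64 z 0.1258 F [-0.43 -0.44 -0.6 ] q7 -1.539970543411039 12.6
time_s: 13.18
tcp_pos: [0.6417, -0.1581, 0.1257]
tool_rot: [-2.871, 1.275, -0.0]
wrist_force: [-0.3, -0.0, -0.1]
grip_width: 0.0182
r 0.1361 az -47.06 xaz-az -0.83 z 0.1257 F [-0.31 -0.04 -0.11] q7 -1.5025713532057887 13.1833
```

Back off, open, lift, retreat, and measure again in the same way.

```bash
python3 -m handwheel '0 0.002 0 0;0 0 0 0;0 0 0 0;0 0 0 0;0 0 0 0' 0.028 | tail -1
python3 -m handwheel '0 0 -0.025 0;0 0 -0.04 0;0 0 -0.04 0;0 0 -0.04 0;0 0 -0.04 0;0 0 0 0;0 0 0 0'|grep pos
python3 -m handwheel '0.01 0.04 0 0;0.01 0.04 0 0;0.01 0.04 0 0;0.01 0.04 0 0;0.01 0.04 0 0;0.01 0.04 0 0;0 0 0 0;0 0 0 0'|grep pos
python3 - <<'E'
from h import *
c,R,t=cam('top');d=c['frame'];c2,R,t=cam('scene')
save(np.hstack([cv2.resize(d[70:250,280:400],None,fx=3.3,fy=3.3,interpolation=2),cv2.resize(c2['frame'][170:350,230:350],None,fx=3.3,fy=3.3,interpolation=2)]),'crop8.png')
E
```

```text
grip_width: 0.0278
tcp_pos: [0.6405, -0.1609, 0.314]
tcp_pos: [0.4991, -0.3676, 0.3098]
```

View pics/crop8.png

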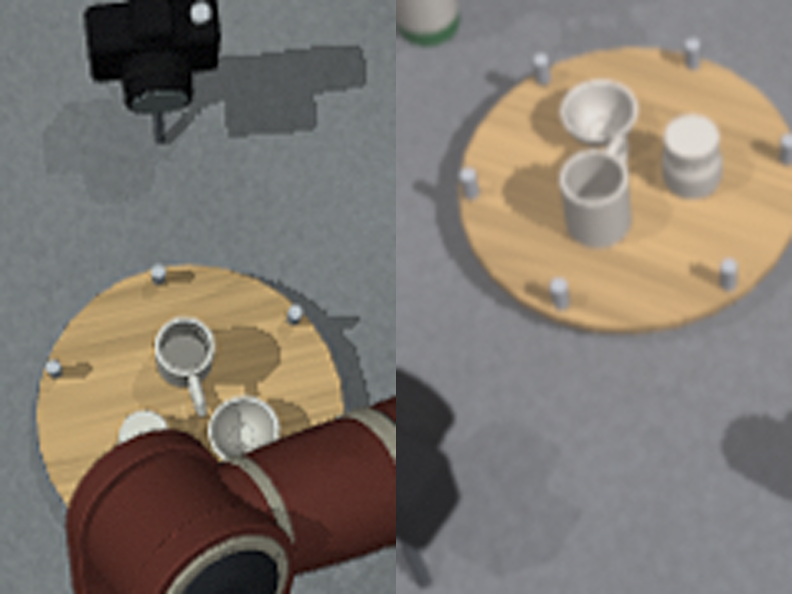

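All crockery is upright. The peg moved from top crop (165,269) to (158,271), about 2.6° back, and the mug rim is at (184.5,347), so the mug is at about 5.6° against the lens at 5.4°. The arm is clear, so I'm handing in.

```bash
python3 -c "
from workcell import finish_job; print(finish_job())"
```

```text
the job is handed in; nothing more can be done
None
```

I turned the turntable about 137° clockwise, so the white mug with the handle now stands on the camera line, on the side nearest the lens. I pushed one rim peg, held loosely between part-open fingers. It went about 2.3° too far at first, so I eased it back about 2.6°, then lifted the arm clear and handed in.

- **Final position:** the mug is at about 5.6° and the lens at about 5.4°, measured round the turntable's axis. The 5.6° adds the peg's movement to the earlier reading; I did not run the full measurement again after easing back.
- **How sure:** the two cameras disagreed on that earlier reading, 2.2° to 4.4° depending on which axis estimate I used. The real error could be about 1°, or 1 mm at the mug.
- **Everything else:** the mug, jar and bowl were all upright in the last picture, though the arm partly hid the jar and bowl in the top view. I didn't touch them, the camera or the other things on the table.
- **Limits:** wrist force readings stayed under about 3 N, and the job took roughly 15 s of the 58 s allowed.

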